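# Tip the muddler out of its tube

### The job

The wooden muddler has slipped back inside the pivoted square tube: press the tube's mouth end down to its stop so that the muddler slides out to the pad, let the tube come back level, then take the muddler by its exposed end and draw it out. Lay it flat in the wooden tray, lengthwise in the free half beside the spoon; set it down rather than drop it, and leave the spoon and the other things where they are.

Things in the scene. Friction and masses are not known exactly. Their poses are not given: they have to be found in the camera images.
- tube_mouth (a point): Centre of the open mouth of a closed-end metal tube of square section (bore 26 mm, outside 32 mm, 184 mm long), pivoted half-way along, 92 mm behind the mouth, between the cheeks of a fixed stand. x points from the mouth along the axis towards the closed end, y sideways, z up when level. Level, its axis is 125 mm and its top 141 mm above the table.
- tube (a joint): Tilt of the tube in rad: 0 level (a spring holds it there and brings it back when let go), growing as the mouth is pressed down, to a hard stop at 0.6. Pressing 60 mm ahead of the pivot takes about 4 N, rising to 8 N. Tipped fully, what is inside slides out within about a second; when the tube comes back level it stays out.
- stand: Metal stand of the tube, fixed. Origin under the pivot on the table; the mouth side is -x. Two cheeks, 140 mm high, reach 40 mm either side of the pivot, 58 mm over both, so the tube's top is free to press on from 40 to 92 mm ahead of the pivot. Base 12 mm thick, 100 mm wide, from 70 mm behind to 170 mm ahead of the pivot.
- pad (a point): Centre of the face of a rubber pad (40 mm wide) near the front end of the stand's base. When the tube is tipped fully, the end of the sliding muddler meets it 63 mm beyond the mouth along the tipped axis. With the tube level again the muddler stands out by about that much, well above the pad.
- muddler_center (a point): Centre of a four-sided beech muddler, 140 mm long, 22 x 22 mm in section, about 60 g, both ends alike. At the start it lies loose inside the tube, its front end 26 to 40 mm inside the mouth. x along its length, z up when it lies flat.
- tray: A low fixed wooden tray, 220 x 150 mm outside, with walls 4 mm thick and 12 mm high and a floor 4 mm thick. Origin at the centre of its underside; x along its length, y across it, z up. The spoon lies lengthwise in the +y half; the -y half is free.
- spoon: A stainless spoon, 180 mm long, lying loose and lengthwise in the tray, 42 mm to +y of the tray's middle line. Origin: a point on its underside near its middle; x along its length.
- gourd: A black ceramic gourd, 92 mm across, 140 mm high; loose. Origin at the centre of its underside.
- jar: An empty open glass sugar jar, 84 mm across, 110 mm high; loose. Origin at the centre of its underside.
- mug: A white ceramic mug, 80 mm across, 90 mm high; loose. Origin at the centre of its underside.
- bowl: A small terracotta bowl, 110 mm across, 50 mm high; loose. Origin at the centre of its underside.
- coasters: A stack of round cork coasters, 90 mm across, 32 mm high; loose. Origin at the centre of its underside.
- canister: A closed metal canister, 90 mm across, 150 mm high; loose. Origin at the centre of its underside.

How it is judged (in metres and radians):
On the way, in this order (a step that is already met when the one before it is completed fails the run):
1. the tube is tipped and the muddler slides until its end stands at least 40 mm out of the mouth (value of joint tube above 0.4 rad and x of muddler_center in the frame of tube_mouth below 0.03 m), for 0.1 s.
2. the muddler, held in the fingers, is drawn wholly out of the tube (contact force between the fingers and muddler above 0.5 N and distance between muddler_center and tube_mouth above 0.072 m and (x of muddler_center in the frame of tube_mouth below -0.068 m or distance between muddler_center and tube_mouth above 0.15 m)), for 0.1 s.
3. still held, it is lowered in the free half of the tray (its underside less than 25 mm above the tray floor) (contact force between the fingers and muddler above 0.5 N and z of muddler_center in the frame of tray below 0.04 m and x of muddler_center in the frame of tray between -0.04 and 0.04 m and y of muddler_center in the frame of tray between -0.068 and 0 m), for 0.05 s.
At the end, for the whole second after the job is handed in: The muddler lies flat on the tray floor (centre 9 to 21 mm above the tray's underside), at rest, its centre within 40 mm of the tray's middle lengthwise and 0 to 68 mm to -y of its middle line, within 0.4 rad of lengthwise; the tube is level again (under 0.06 rad) (x of muddler_center in the frame of tray between -0.04 and 0.04 m and y of muddler_center in the frame of tray between -0.068 and 0 m and z of muddler_center in the frame of tray between 0.009 and 0.021 m and angle between the x axis of muddler_center and the x axis of tray, either way round below 0.4 rad and linear speed of muddler below 0.02 m/s and value of joint tube below 0.06 rad); the robot touches nothing.
It fails at once if the spoon is moved more than 25 mm (distance of spoon from where it was at the start of the episode above 0.025 m).
It fails at once if a bystander (gourd, jar, mug, bowl, coasters, canister) is moved more than 30 mm or tipped (distance of any of gourd, jar, mug, bowl, coasters, canister from where it was at the start of the episode above 0.03 m or angle between any of gourd, jar, mug, bowl, coasters, canister's own z axis and vertical above 0.5 rad).
It also fails if it takes over 50 s, if anything falls off the work surface, if the arm or the gripper's body presses on something with over 40 N, if the wrist force passes 120 N, or if a joint passes its speed limit or range.

### The arm

A 6-joint arm with a two-finger parallel gripper is mounted at the origin on the work surface. World frame = base frame: x ahead of the robot, y to its left, z up, the work surface at z = 0. Lengths are in m, angles in degrees, forces in N, time in s.
With the tool pointing down it reaches from about 0.25 to 0.725 m from the base axis. Payload 9.7 kg.
Tool frame: the origin (TCP) lies midway between the tips of the shut fingers; the grasp point (between the pads) lies 19 mm behind it; z points along the fingers, y is the direction in which the jaws open and shut (so a half turn about z gives the same grasp; the last joint's range is limited). The gripper opens to 85 mm and grips with 20 to 120 N. Pads are 22 mm wide; open, the fingers measure 114 mm over their backs; the gripper's body (76 mm by 85 mm) begins 54 mm behind the grasp point. The pads swing forward as they close: fully open they stand 13 mm farther back than shut.
Start: joints at [69.901, 4.979, 10.078, 95.1, 0, 90], TCP at [0.189, 0.517, 0.231] pointing down, gripper open.
Joint ranges: [-179.16, 179.16], [-48.56, 103.87], [-65.8, 70.77], [-126.05, 130.52], [-82.76, 87.17], [-180, 180]. Speed limits (degrees/s): [127.2, 127.2, 147.25, 180, 180, 180].

### API

Orientations are given as [roll, pitch, yaw] about the fixed x, y, z axes, in that order (R = Rz(yaw) Ry(pitch) Rx(roll)).
In Python, from workcell import bot, camera, recognise gives the robot as it stands. The module is installed in compiled form; this text tells all that it offers.
- The arm moves only by the tool apply_moves, never from a script. Its argument "targets" is one flat list of numbers, 7 for each row, row after row: the shift along the world's x, y, z in units of 30 mm (1.0 is 30 mm), then the turn, a rotation vector about the world's x, y, z in units of 6 degrees (1.0 is 6 degrees), then the opening, from 0 (shut) to 1 (fully open). A call has 1 to 5 rows; each row is the pose to reach, as a shift and turn from the pose commanded when the call began; what a row does not reach only later rows make up. A row lasts 1/10 s, in which the tool goes at most 50 mm and 8.59 degrees, less where a joint would pass 70% of its speed; a pose out of reach is approached as far as the arm can. A call with a gripper value outside its range is refused whole. The fingers move at their own pace and stop on an object; "newtons" is the grip in N (left out, the last holds). Time passes only in rows, so rows that repeat a pose let the fingers close. It gives the time, the measured TCP pose, the force and the opening at its end, in the units of the state.
- bot.get_obs(): the state, without advancing time (a new reading comes with each control period).
- camera(name): name is "scene" or "top" or "wrist"; returns a dict with "img" (400x640x3 uint8, red, green, blue), "intrinsics" (3x3 intrinsics, pixels), "origin" and "rotation" of the camera in the world. Camera axes: x right, y up, looking along -z (the intrinsics and any distortion apply to the point x, -y, -z); pixel columns grow to the right and rows downward; lengths in m; the calibration is good to about 2 mm. A picture is of the moment at which its call begins. There is no depth.
- bot.job_done(): hands the job in, once; it reports no verdict.
Trained networks look in the newest picture that a camera, given by its name, has taken for a name from the list of things; names that differ only in an ending like _2 or _b are one class to them, and where a whole thing is asked for, a point or a joint stands for the part that bears it (a point fixed in the world has none). Each returns a list of dicts, best first, with "conf" (0 to 1); they miss things now and then, are a little off and sometimes report something else, mostly with a low value. They report only what shows in the picture. A call takes as long as a camera call.
- recognise(query, camera): "box" ([left, top, right, bottom] in pixels, round what is visible of it).
The state is a dict: "time": time; "q": joint angles; "qd": joint speeds; "joint_efforts": joint torques, N m; "ee_pos": TCP position; "tcp_rot": TCP orientation; "wrist_force": force on the tool from outside, world axes, zero at the start; "torque": the same for the moment, N m; "opening": finger opening in m.
Only numpy, scipy, OpenCV 4.12 (cv2) and the standard library are available. Lean on these libraries where they do the work, as an engineer would, in place of code of your own. Each camera call takes 0.05 s, during which the arm holds its last target.

## Working session

There is one attempt and no reset: what is moved stays moved. The work goes in short steps, Python scripts to look and compute and a tool call to move; the robot and the scene stay as the last step left them, time stands still between calls to the robot, and variables do not carry over. Pictures are saved under pics/ and viewed, and the job is handed in when it is done.

Besides the shell and the picture viewer there is one more tool, called after "Emit:" in YAML: its name, and indented under it one key for each argument. apply_moves: Moves the arm, as the interface text tells. Its arguments: {"type":"object","properties":{"targets":{"type":"array"},"newtons":{"type":"number"}},"required":["targets"]}

```bash
mkdir -p pics; python3 - <<'E'
from workcell import bot,camera,recognise
import cv2,numpy as np
for n in ["scene","top"]:
    c=camera(n); cv2.imwrite(f"pics/{n}0.png",c["img"][:,:,::-1])
    print(n,c["intrinsics"],c["origin"],c["rotation"])
    print({k:(np.shape(v)) for k,v in c.items()})
    for q in ["tube","tube_mouth","stand","pad","muddler_center","tray","spoon"]+["gourd","jar","mug","bowl","coasters","canister"]:
        print(q,[(np.round(r["box"]).tolist(),round(r["conf"],2)) for r in recognise(q,n)[:2]])
print(bot.get_obs())
E
```

```text
scene [[376.24630793   0.         318.11364876]
 [  0.         376.24630793 198.3959186 ]
 [  0.           0.           1.        ]] [1.29019998 0.42771633 0.66562939] [ 52.69876416  -0.14865278 114.44314904]
{'img': (400, 640, 3), 'intrinsics': (3, 3), 'origin': (3,), 'rotation': (3,)}
tube [([313.0, 171.0, 391.0, 198.0], 0.65)]
tube_mouth [([313.0, 167.0, 389.0, 195.0], 0.81)]
stand [([284.0, 171.0, 392.0, 234.0], 0.85)]
pad [([287.0, 173.0, 391.0, 239.0], 0.81)]
muddler_center []
tray [([155.0, 156.0, 247.0, 205.0], 0.79)]
spoon [([188.0, 169.0, 233.0, 198.0], 0.59)]
gourd [([338.0, 220.0, 376.0, 274.0], 0.57)]
jar [([270.0, 222.0, 308.0, 281.0], 0.61), ([314.0, 170.0, 391.0, 198.0], 0.49)]
mug [([195.0, 203.0, 242.0, 256.0], 0.71)]
bowl [([148.0, 186.0, 193.0, 220.0], 0.71)]
coasters [([283.0, 166.0, 312.0, 190.0], 0.83)]
canister [([472.0, 169.0, 524.0, 238.0], 0.97), ([319.0, 170.0, 391.0, 195.0], 0.39)]
top [[416.56786578   0.         324.93314209]
 [  0.         416.56786578 207.53137995]
 [  0.           0.           1.        ]] [0.37644241 0.12247061 1.24406727] [ 11.82969
[... 729 characters left out ...]
98)]
canister [([151.0, 272.0, 199.0, 307.0], 0.59)]
{'time': 1.4, 'q': array([ 6.99011020e+01,  4.97877737e+00,  1.00791789e+01,  9.50999618e+01,
       -8.88552003e-04,  9.00017937e+01]), 'qd': array([ 0.06097096, -0.01547229,  0.03581373, -0.03134176,  0.17830963,
        0.01243754]), 'joint_efforts': array([ 2.66632542e-04, -5.20085871e+01,  4.64866090e+01,  1.26078852e-03,
        6.15779300e-05,  2.66606364e-06]), 'ee_pos': array([0.18900665, 0.51650288, 0.23129397]), 'tcp_rot': array([1.79999560e+02, 8.88538236e-04, 1.59899308e+02]), 'wrist_force': array([-0.02107599,  0.01730287,  0.0232921 ]), 'torque': array([-0.01430109,  0.02355441,  0.00420489]), 'opening': 0.08523945148629243}
```

View pictures.

```bash
python3 - <<'E'
import cv2
a=cv2.imread("pics/top0.png"); cv2.imwrite("pics/top0c.png",cv2.resize(a[130:320,250:510],None,fx=3,fy=3,interpolation=cv2.INTER_CUBIC))
a=cv2.imread("pics/scene0.png"); cv2.imwrite("pics/scene0c.png",cv2.resize(a[140:290,140:400],None,fx=3,fy=3,interpolation=cv2.INTER_CUBIC))
E
```

```text
(no output)
```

View pics/top0.png

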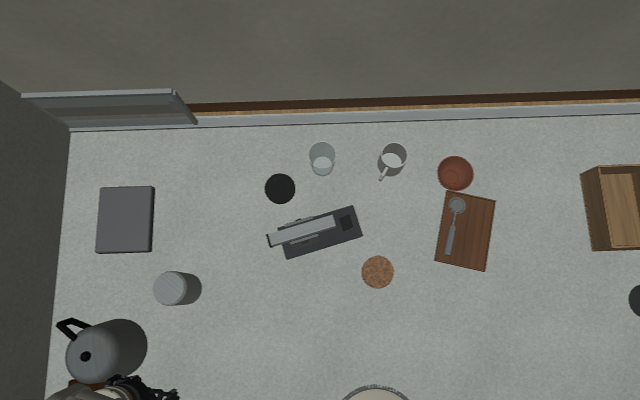

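```bash
sleep 1
```

```text
(no output)
```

View pics/top0c.png

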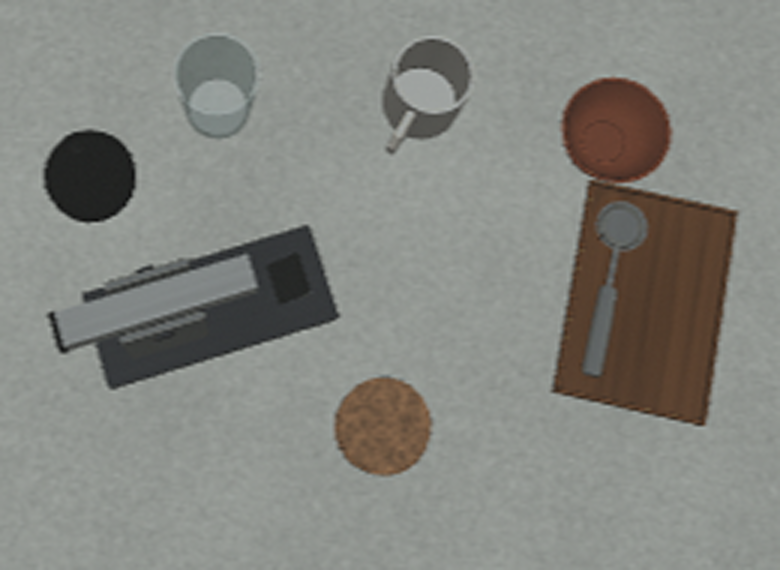

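View pics/scene0c.png

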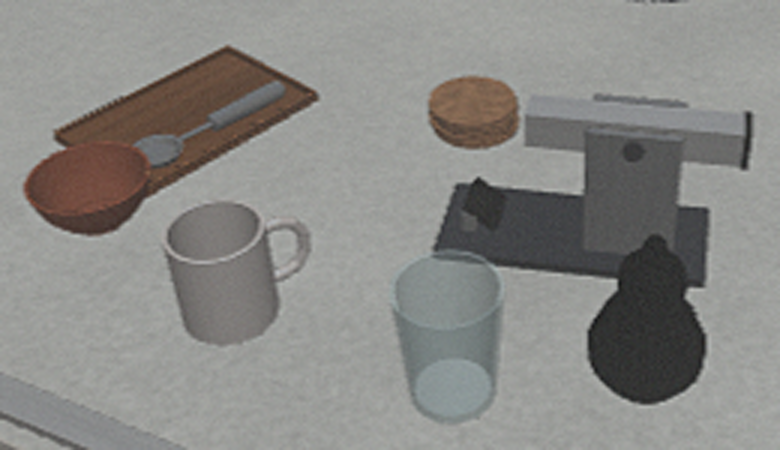

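```bash
cat > h.py <<'E'
import numpy as np, cv2
from scipy.spatial.transform import Rotation as R
CAL={"top":([416.56786578,324.93314209,207.53137995],[0.37644241,0.12247061,1.24406727],[11.82969328,0.27309496,-91.87360462]),
"scene":([376.24630793,318.11364876,198.3959186],[1.29019998,0.42771633,0.66562939],[52.69876416,-0.14865278,114.44314904])}
def ray(n,px):
    (f,cx,cy),o,r=CAL[n]; d=np.array([(px[0]-cx)/f,-(px[1]-cy)/f,-1]); return np.array(o),R.from_euler('xyz',r,degrees=True).apply(d)
def at(n,px,z):
    o,d=ray(n,px); return o+d*(z-o[2])/d[2]
def proj(n,p):
    (f,cx,cy),o,r=CAL[n]; q=R.from_euler('xyz',r,degrees=True).inv().apply(np.array(p)-o); return np.array([cx-f*q[0]/q[2],cy+f*q[1]/q[2]])
E
python3 - <<'E'
from h import *
np.set_printoptions(precision=4,suppress=True)
def c(x,y): return (250+(x-.0)/3,130+y/3)
for nm,p,z in [("mouthL",(248,254),.141),("mouthR",(258,290),.141),("endL",(50,313),.141),("endR",(65,352),.141),
 ("baseFL",(308,226),.012),("baseFR",(338,317),.012),("baseRR",(111,388),.012),
 ("trayA",(590,181),.012),("trayB",(737,212),.012),("trayC",(704,425),.012),("trayD",(553,391),.012),
 ("spoonA",(621,225),.006),("spoonB",(593,375),.008),("gourd",(90,176),.10),("coast",(383,426),.032),("bowl",(616,130),.05),("mugtop",(433,82),.09),("jartop",(217,78),.11)]:
    print(nm,at("top",c(*p),z))
def s(x,y): return (140+x/3,140+y/3)
for nm,p,z in [("mouth topnear",(525,117),.141),("mouth topfar",(533,95),.141),("end topnear",(748,136-24),.141),("tray",(228,47),.012),("tray",(317,97),.012),("tray",(57,134),.012),("basefront near",(436,248),.012),("basefront far",(458,186),.012)]:
    print("scene",nm,at("scene",s(*p),z))
E
```

```text
mouthL [0.5872 0.1    0.141 ]
mouthR [0.5542 0.0922 0.141 ]
endL [0.5397 0.2781 0.141 ]
endR [0.5044 0.265  0.141 ]
baseFL [0.6385 0.0359 0.012 ]
baseFR [0.5452 0.0104 0.012 ]
baseRR [0.4825 0.2367 0.012 ]
trayA [ 0.6755 -0.2522  0.012 ]
trayB [ 0.6384 -0.3972  0.012 ]
trayC [ 0.4275 -0.3403  0.012 ]
trayD [ 0.4652 -0.1964  0.012 ]
spoonA [ 0.6302 -0.2811  0.006 ]
spoonB [ 0.4798 -0.2381  0.008 ]
gourd [0.675  0.2456 0.1   ]
coast [ 0.4358 -0.0255  0.032 ]
bowl [ 0.7174 -0.2712  0.05  ]
mugtop [ 0.7602 -0.086   0.09  ]
jartop [0.7645 0.1226 0.11  ]
scene mouth topnear [0.594  0.1043 0.141 ]
scene mouth topfar [0.5613 0.0967 0.141 ]
scene end topnear [0.5103 0.2692 0.141 ]
scene tray [ 0.4357 -0.3362  0.012 ]
scene tray [ 0.4802 -0.1893  0.012 ]
scene tray [ 0.6458 -0.3886  0.012 ]
scene basefront near [0.6409 0.0393 0.012 ]
scene basefront far [0.5538 0.0157 0.012 ]
```

Emit:
apply_moves:
  targets: [11, -11.5, 0, 0, 0, -9.07, 0, 11, -11.5, 0, 0, 0, -9.07, 0, 11, -11.5, 0, 0, 0, -9.07, 0, 11, -11.5, 0, 0, 0, -9.07, 0, 11, -11.5, 0, 0, 0, -9.07, 0]

```text
time: 1.9
ee_pos: [0.3628, 0.3343, 0.2315]
tcp_rot: [180.0, -0.0, 116.6]
wrist_force: [1.4, 1.1, -0.4]
opening: 0.0118
```

Emit:
apply_moves:
  targets: [6, -5.5, 0, 0, 0, -1.85, 0, 6, -5.5, 0, 0, 0, -1.85, 0, 6, -5.5, 0, 0, 0, -1.85, 0, 6, -5.5, 0, 0, 0, -1.85, 0, 6, -5.5, 0, 0, 0, -1.85, 0]

```text
time: 2.4
ee_pos: [0.5433, 0.1688, 0.2313]
tcp_rot: [180.0, 0.0, 105.8]
wrist_force: [1.4, 1.5, 0.1]
opening: -0.0002
```

```bash
python3 - <<'E'
from workcell import bot,camera
import cv2
c=camera("wrist"); cv2.imwrite("pics/w1.png",c["img"][:,:,::-1])
print(c["intrinsics"].tolist(),c["origin"].tolist(),c["rotation"].tolist())
o=bot.get_obs();print(o["time"],o["ee_pos"],o["tcp_rot"])
E
```

```text
[[318.9713398763408, 0.0, 318.94630319044626], [0.0, 318.9713398763408, 200.34454570508515], [0.0, 0.0, 1.0]] [0.5206210672102479, 0.24895557307131227, 0.3750010228638303] [-18.620980774361982, -0.043058633393447676, 15.790915271799461]
2.45 [0.54670698 0.16519435 0.23019103] [1.79969703e+02 1.22309871e-01 1.05623861e+02]
```

View pics/w1.png

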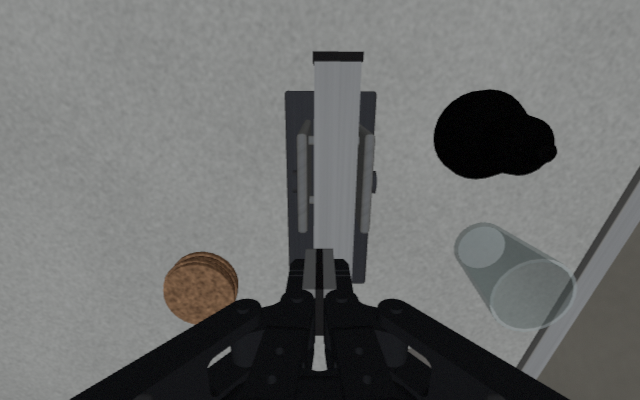

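```bash
python3 - <<'E'
from h import *
CAL["wrist"]=([318.9713,318.9463,200.3445],[0.520621,0.248956,0.375001],[-18.62098,-0.043059,15.790915])
np.set_printoptions(precision=4,suppress=True)
for nm,p,z in [("endL",(313.5,52),.141),("endR",(364,52),.141),("tubeL nearfinger",(314,245),.141),("tubeR",(353,245),.141),("cheekL front",(303,232),.14),("cheekR front",(364,232),.14),("cheekL rear",(303,134),.14),("cheekR rear",(367,134),.14),("baserearL",(285,91),.012),("baserearR",(377,91),.012),("TCP",(319.5,287),.2302)]:
    print(nm,at("wrist",p,z))
print(proj("wrist",[.5467,.1652,.2302]))
E
```

```text
endL [0.5102 0.273  0.141 ]
endR [0.5428 0.2822 0.141 ]
tubeL nearfinger [0.5488 0.1352 0.141 ]
tubeR [0.5793 0.1438 0.141 ]
cheekL front [0.5373 0.1435 0.14  ]
cheekR front [0.5845 0.1568 0.14  ]
cheekL rear [0.5173 0.2186 0.14  ]
cheekR rear [0.5621 0.2313 0.14  ]
baserearL [0.4852 0.2409 0.012 ]
baserearR [0.5805 0.2679 0.012 ]
TCP [0.5474 0.1557 0.2302]
[323.1813 271.5142]
```

Emit:
apply_moves:
  targets: [0.73, -1.46, 0, 0, 0, -0.05, 0, 0.73, -1.46, -1, 0, 0, -0.05, 0, 0.73, -1.46, -2.4, 0, 0, -0.05, 0, 0.73, -1.46, -2.4, 0, 0, -0.05, 0, 0.73, -1.46, -2.4, 0, 0, -0.05, 0]

```text
time: 2.95
ee_pos: [0.5633, 0.1271, 0.1598]
tcp_rot: [-179.9, -0.0, 105.5]
wrist_force: [1.0, -0.6, 1.1]
opening: 0.0002
```

Emit:
apply_moves:
  targets: [0.16, -0.2, -0.4, 0, 0, 0, 0, 0.16, -0.2, -0.7, 0, 0, 0, 0, 0.16, -0.2, -1.0, 0, 0, 0, 0, 0.16, -0.2, -1.3, 0, 0, 0, 0, 0.16, -0.2, -1.6, 0, 0, 0, 0]

```text
time: 3.45
ee_pos: [0.5696, 0.1212, 0.1126]
tcp_rot: [179.8, 0.0, 105.5]
wrist_force: [0.4, -0.5, 9.0]
opening: 0.0001
```

Emit:
apply_moves:
  targets: [0, 0, -0.2, 0, 0, 0, 0, 0, 0, -0.38, 0, 0, 0, 0, 0, 0, -0.38, 0, 0, 0, 0, 0, 0, -0.38, 0, 0, 0, 0, 0, 0, -0.38, 0, 0, 0, 0]

```text
time: 3.95
ee_pos: [0.5701, 0.1203, 0.1024]
tcp_rot: [179.7, 0.1, 105.5]
wrist_force: [1.0, -6.2, 13.1]
opening: 0.0001
```

Emit:
apply_moves:
  targets: [0, 0, -0.06, 0, 0, 0, 0, 0, 0, -0.06, 0, 0, 0, 0, 0, 0, -0.06, 0, 0, 0, 0, 0, 0, -0.06, 0, 0, 0, 0, 0, 0, -0.06, 0, 0, 0, 0]

```text
time: 4.45
ee_pos: [0.5703, 0.1203, 0.102]
tcp_rot: [179.7, 0.1, 105.5]
wrist_force: [-3.1, -8.0, 20.9]
opening: 0.0002
```

Emit:
apply_moves:
  targets: [0, 0, 0, 0, 0, 0, 0, 0, 0, 0, 0, 0, 0, 0, 0, 0, 0, 0, 0, 0, 0, 0, 0, 0, 0, 0, 0, 0, 0, 0, 0, 0, 0, 0, 0]

```text
time: 4.95
ee_pos: [0.5703, 0.1203, 0.102]
tcp_rot: [179.7, 0.1, 105.5]
wrist_force: [-2.9, -6.9, 21.8]
opening: 0.0004
```

```bash
cat > snap.py <<'E'
import sys
from workcell import bot,camera
import cv2
n,f=sys.argv[1:3]
c=camera(n); im=c["img"][:,:,::-1]
if len(sys.argv)>3:
    x0,y0,x1,y1=map(int,sys.argv[3:7]); im=cv2.resize(im[y0:y1,x0:x1],None,fx=4,fy=4,interpolation=cv2.INTER_CUBIC)
cv2.imwrite(f"pics/{f}.png",im)
print(c["origin"].tolist(),c["rotation"].tolist())
o=bot.get_obs();print(o["time"],o["ee_pos"],o["tcp_rot"],o["wrist_force"])
E
python3 snap.py scene s2 260 140 410 260
```

```text
[1.2901999846137935, 0.42771632981973484, 0.6656293855289381] [52.69876415819237, -0.14865278138351326, 114.44314904395253]
5.0 [0.57025425 0.12031388 0.10197309] [1.79666996e+02 1.46272939e-01 1.05485376e+02] [-2.71541902 -7.30772942 22.85791622]
```

View pics/s2.png

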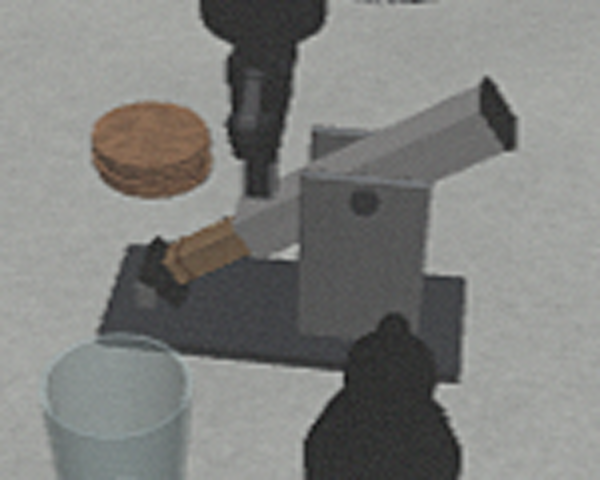

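Emit:
apply_moves:
  targets: [0, 0, 0.3, 0, 0, 0, 0, 0, 0, 0.7, 0, 0, 0, 0, 0, 0, 1.1, 0, 0, 0, 0, 0, 0, 1.5, 0, 0, 0, 0, 0, 0, 2.2, 0, 0, 0, 0]

```text
time: 5.5
ee_pos: [0.5678, 0.1213, 0.1638]
tcp_rot: [-179.9, -0.0, 105.6]
wrist_force: [0.3, -0.2, 0.5]
opening: 0.0
```

Emit:
apply_moves:
  targets: [0, 0, 1.0, 0, 0, 0, 0, 0.34, -1.44, 1.0, 0, 0, -0.03, 0.75, 0.34, -1.44, 1.0, 0, 0, -0.03, 0.75, 0.34, -1.44, 1.0, 0, 0, -0.03, 0.75, 0.34, -1.44, 1.0, 0, 0, -0.03, 0.75]

```text
time: 6.0
ee_pos: [0.5784, 0.0784, 0.1937]
tcp_rot: [-179.9, -0.0, 105.4]
wrist_force: [-0.1, 0.1, -0.1]
opening: 0.0578
```

```bash
python3 snap.py scene s3 260 140 410 260;  python3 snap.py wrist w3
```

```text
[1.2901999846137935, 0.42771632981973484, 0.6656293855289381] [52.69876415819237, -0.14865278138351326, 114.44314904395253]
6.05 [0.57835225 0.07857236 0.19371204] [-1.79950050e+02 -2.64342618e-02  1.05385183e+02] [-0.47975657  0.07743403  0.73609424]
[0.556438211407891, 0.1588453005733198, 0.33743207527659647] [-18.591076725103, 0.029141070943530148, 15.391125223768327]
6.1 [0.57835544 0.07863042 0.19374853] [-1.79955559e+02 -2.19988025e-02  1.05401740e+02] [0.24213197 0.24335222 0.34408491]
```

View pics/s3.png

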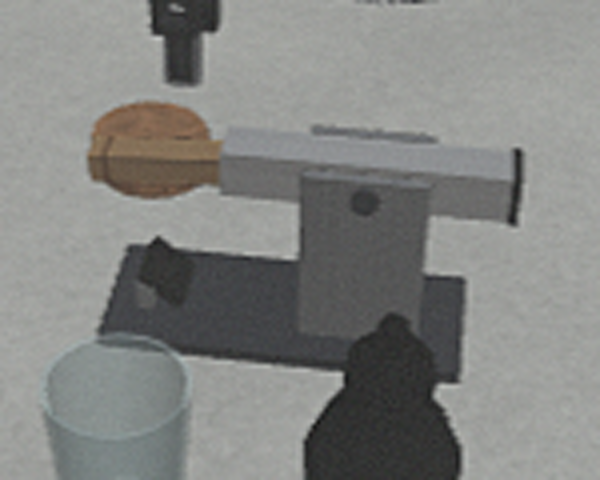

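View pics/w3.png

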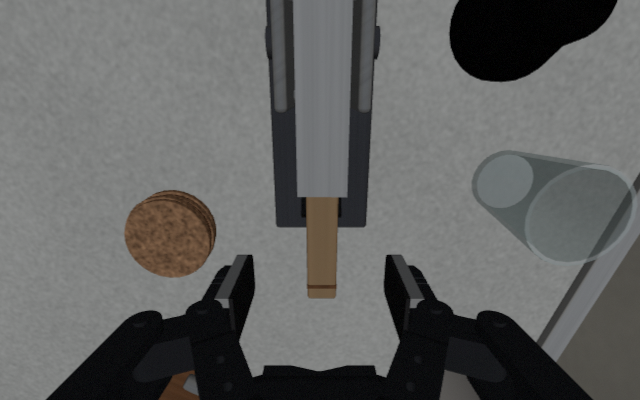

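```bash
python3 - <<'E'
from h import *
CAL["wrist"]=([318.9713,318.9463,200.3445],[0.556438,0.158845,0.337432],[-18.591,0.0291,15.391])
np.set_printoptions(precision=4,suppress=True)
for nm,p,z in [("mouthL",(297,196),.141),("mouthR",(348,196),.141),("mudL",(307,287),.134),("mudR",(336,287),.134),("mudL mouth",(306.5,200),.134),("mudR",(338,200),.134)]:
    print(nm,at("wrist",p,z))
E
```

```text
mouthL [0.5594 0.0942 0.141 ]
mouthR [0.5912 0.103  0.141 ]
mudL [0.5839 0.0252 0.134 ]
mudR [0.6046 0.0309 0.134 ]
mudL mouth [0.5664 0.0909 0.134 ]
mudR [0.5868 0.0965 0.134 ]
```

Emit:
apply_moves:
  targets: [0.06, 0, -1.3, 0, 0, 0, 0.75, 0.06, 0, -2.65, 0, 0, 0, 0.75, 0.06, 0, -2.65, 0, 0, 0, 0.75, 0.06, 0, -2.65, 0, 0, 0, 0.75, 0.06, 0, -2.65, 0, 0, 0, 0]
  newtons: 40

```text
time: 6.6
ee_pos: [0.5815, 0.0783, 0.1172]
tcp_rot: [179.8, 0.0, 105.4]
wrist_force: [0.4, 0.8, 0.0]
opening: 0.0508
```

Emit:
apply_moves:
  targets: [0, 0, 0, 0, 0, 0, 0, 0, 0, 0, 0, 0, 0, 0, 0, 0, 0, 0, 0, 0, 0, 0, 0, 0, 0, 0, 0, 0, 0, 0, 0, 0, 0, 0, 0]

```text
time: 7.1
ee_pos: [0.5807, 0.0779, 0.115]
tcp_rot: [180.0, 0.0, 105.3]
wrist_force: [0.9, 0.9, 1.2]
opening: 0.0211
```

```bash
python3 snap.py scene s4 260 140 410 260
```

```text
[1.2901999846137935, 0.42771632981973484, 0.6656293855289381] [52.69876415819237, -0.14865278138351326, 114.44314904395253]
7.15 [0.58064778 0.07785536 0.11481766] [1.79976327e+02 2.22641780e-03 1.05347738e+02] [ 0.3377614  -0.34461048  1.85816809]
```

View pics/s4.png

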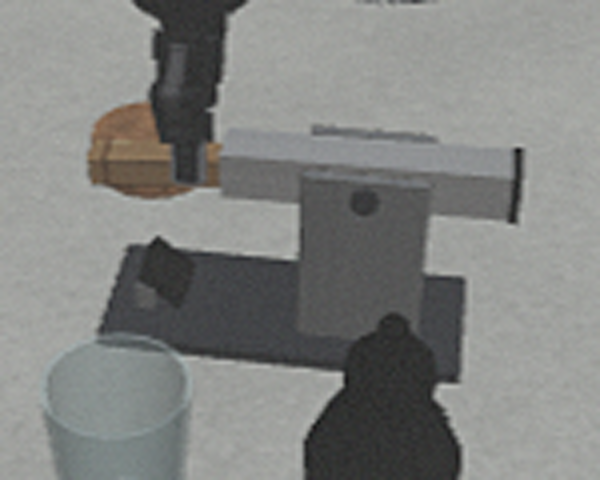

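Emit:
apply_moves:
  targets: [0.09, -0.32, 0.03, 0, 0, 0, 0, 0.26, -0.96, 0.04, 0, 0, 0, 0, 0.44, -1.6, 0.04, 0, 0, 0, 0, 0.61, -2.25, 0.04, 0, 0, 0, 0, 0.79, -2.89, 0.04, 0, 0, 0, 0]
  newtons: 60

```text
time: 7.65
ee_pos: [0.6041, -0.0104, 0.1153]
tcp_rot: [-179.9, 0.0, 105.3]
wrist_force: [0.8, -0.3, -0.3]
opening: 0.0206
```

Emit:
apply_moves:
  targets: [0.18, -0.64, 0, 0, 0, 0, 0, 0.26, -0.96, 0, 0, 0, 0, 0, 0.26, -0.96, 0, 0, 0, 0, 0, 0.26, -0.96, 0, 0, 0, 0, 0, 0.26, -0.96, 0.5, 0, 0, 0, 0]

```text
time: 8.15
ee_pos: [0.6108, -0.0369, 0.1292]
tcp_rot: [-179.8, -0.1, 105.4]
wrist_force: [1.1, -0.5, -0.1]
opening: 0.0202
```

```bash
python3 snap.py scene s5 240 140 390 260; python3 snap.py wrist w5
```

```text
[1.2901999846137935, 0.42771632981973484, 0.6656293855289381] [52.69876415819237, -0.14865278138351326, 114.44314904395253]
8.2 [ 0.61213622 -0.03692995  0.1336244 ] [1.79921734e+02 2.22752097e-02 1.05401503e+02] [ 0.58476883 -0.0501032   1.35611741]
[0.5898396265562506, 0.04338414558719671, 0.27728301490364327] [-18.638160406283, -0.0977809524501968, 15.404662440940022]
8.25 [ 0.61276633 -0.03693792  0.1335649 ] [1.79825125e+02 5.45078098e-02 1.05405593e+02] [ 0.91772288  0.3507666  -0.08610162]
```

View pics/s5.png

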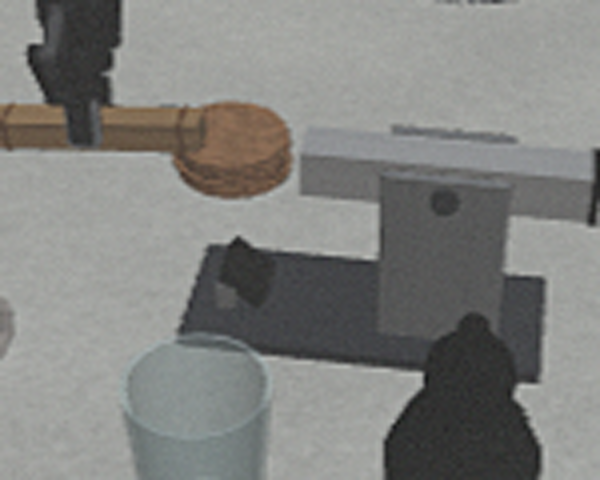

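View pics/w5.png

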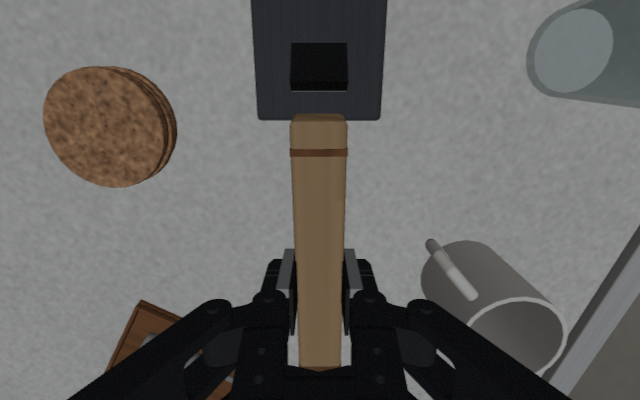

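```bash
python3 - <<'E'
from h import *
CAL["wrist"]=([318.9713,318.9463,200.3445],[0.58984,0.043384,0.277283],[-18.638,-0.0978,15.405])
p=at("wrist",(319,117),.152); print(p, p[:2]-[0.6127,-.0369], np.linalg.norm(p[:2]-[0.6127,-.0369])-.07)
E
```

```text
[0.59238986 0.035012   0.152     ] [-0.02031014  0.071912  ] 0.004725084791794065
```

Emit:
apply_moves:
  targets: [-1.5, -4.5, 1.2, 0, 0, -20, 0, -1.5, -4.5, 1.2, 0, 0, -20, 0, -1.5, -4.5, 1.2, 0, 0, -20, 0, -1.5, -4.5, 1.2, 0, 0, -20, 0, -1.5, -4.5, 1.2, 0, 0, -20, 0]

```text
time: 8.75
ee_pos: [0.5669, -0.1738, 0.1681]
tcp_rot: [179.9, -0.0, 61.9]
wrist_force: [0.4, -0.2, -1.0]
opening: 0.0205
```

Emit:
apply_moves:
  targets: [-1, -5.1, 0, 0, 0, -12.85, 0, -1, -5.1, 0, 0, 0, -12.85, 0, -1, -5.1, 0, 0, 0, -12.85, 0, -1, -5.1, 0, 0, 0, -12.85, 0, -1, -5.1, 0, 0, 0, -12.85, 0]

```text
time: 9.25
ee_pos: [0.5366, -0.3273, 0.167]
tcp_rot: [180.0, -0.0, 18.9]
wrist_force: [0.2, 0.7, -0.7]
opening: 0.0205
```

Emit:
apply_moves:
  targets: [0, 0, 0, 0, 0, -5.6, 0, 0, 0, 0, 0, 0, -5.6, 0, 0, 0, 0, 0, 0, -5.6, 0, 0, 0, 0, 0, 0, -5.6, 0, 0, 0, 0, 0, 0, -5.6, 0]

```text
time: 9.75
ee_pos: [0.5374, -0.3253, 0.1674]
tcp_rot: [180.0, -0.0, -14.3]
wrist_force: [0.6, 0.2, -0.1]
opening: 0.021
```

```bash
python3 snap.py wrist w6; python3 snap.py scene s6 130 100 280 220;python3 snap.py top t6 400 150 550 290
```

```text
[0.6167946276931022, -0.3444801692073373, 0.31112926731006396] [-18.593852408095373, 0.020908871695246262, -104.26151047439097]
9.8 [ 0.53733111 -0.32527361  0.16731351] [ 1.79990257e+02 -4.06878775e-02 -1.39854839e+01] [ 0.26977849  1.07082799 -0.42448446]
[1.2901999846137935, 0.42771632981973484, 0.6656293855289381] [52.69876415819237, -0.14865278138351326, 114.44314904395253]
9.85 [ 0.53726088 -0.32535184  0.16718128] [ 1.79991411e+02 -3.03744959e-02 -1.39328175e+01] [-0.36898566 -0.05146807 -0.28046933]
[0.37644240519271666, 0.12247060508466504, 1.2440672743020749] [11.829693280605591, 0.2730949594599324, -91.87360462426273]
9.9 [ 0.53721585 -0.32536962  0.16708087] [ 1.79993419e+02 -2.12373040e-02 -1.39513364e+01] [ 0.21479816 -0.7567901  -1.4562992 ]
```

View pics/w6.png

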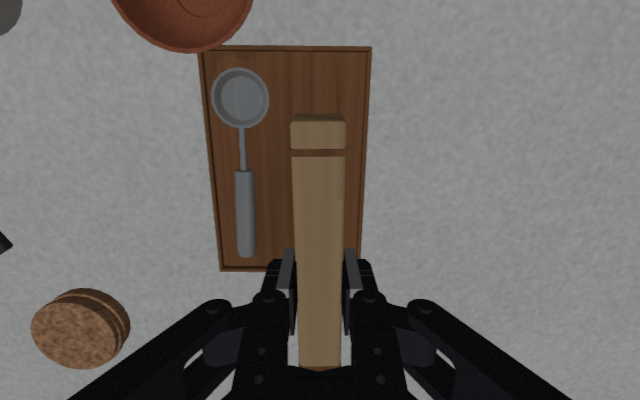

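View pics/s6.png

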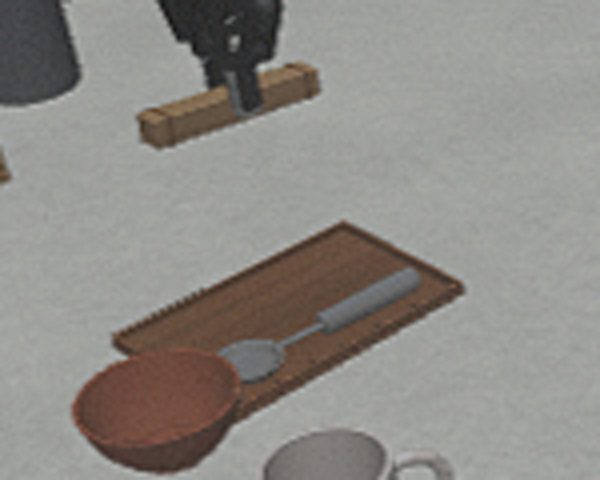

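View pics/t6.png

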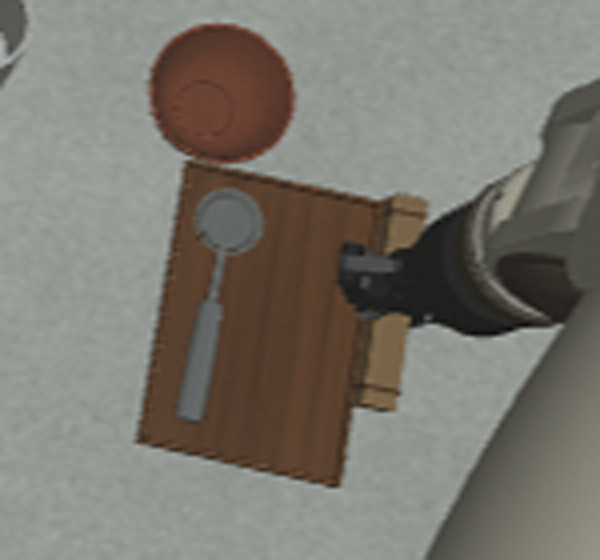

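```bash
python3 - <<'E'
from h import *
np.set_printoptions(precision=4,suppress=True)
CAL["wrist"]=([318.9713,318.9463,200.3445],[0.616795,-0.34448,0.311129],[-18.594,0.0209,-104.2615])
P={k:at("wrist",p,.012) for k,p in dict(FL=(199,47),FR=(371,47),NL=(219.5,271)).items()}
print(P)
c=(P["FR"]+P["NL"])/2; x=P["FL"]-P["NL"]; print("c",c,np.linalg.norm(x[:2]),np.degrees(np.arctan2(x[1],x[0])),np.linalg.norm((P["FL"]-P["FR"])[:2]))
a=np.arctan2(x[1],x[0]); X=np.array([np.cos(a),np.sin(a)]);Y=np.array([-X[1],X[0]])
t=c[:2]-.037*Y; print("target centre",t)
f=at("wrist",(319,117),.186); print(f, np.linalg.norm(f[:2]-[.5373,-.3254])-.07)
n=at("wrist",(319,368),.186); print("near",n)
for k in [(244,130),(246,250)]:
  print("spoon",at("wrist",k,.008), (at("wrist",k,.008)[:2]-c[:2])@Y)
E
```

```text
{'FL': array([ 0.678 , -0.2545,  0.012 ]), 'FR': array([ 0.6419, -0.3965,  0.012 ]), 'NL': array([ 0.4682, -0.1969,  0.012 ])}
c [ 0.5551 -0.2967  0.012 ] 0.2175615935546305 -15.357847775557646 0.14650151304264625
target centre [ 0.5453 -0.3324]
[ 0.6084 -0.3423  0.186 ] 0.00311269793460478
near [ 0.4898 -0.3122  0.186 ]
spoon [ 0.6024 -0.2685  0.008 ] 0.03969984969825962
spoon [ 0.4833 -0.2308  0.008 ] 0.044540549541231704
```

Emit:
apply_moves:
  targets: [0.07, -0.07, -1.5, 0, 0, -0.2, 0, 0.07, -0.07, -3, 0, 0, -0.2, 0, 0.07, -0.07, -4, 0, 0, -0.2, 0, 0.07, -0.07, -4.5, 0, 0, -0.2, 0, 0.07, -0.07, -4.5, 0, 0, -0.2, 0]

```text
time: 10.4
ee_pos: [0.5382, -0.3271, 0.0299]
tcp_rot: [-179.9, 0.2, -15.3]
wrist_force: [0.1, 1.7, -0.6]
opening: 0.0205
```

```bash
python3 snap.py wrist w7; python3 snap.py scene s7 130 100 280 220
```

```text
[0.6177234550776576, -0.3480789235752407, 0.173366852300587] [-18.820999284721506, 0.08483999342473571, -105.29586759048492]
10.45 [ 0.53910862 -0.32768199  0.03209235] [-1.79991854e+02  2.15856807e-02 -1.53232643e+01] [ 0.40155711  0.76658607 -0.72656052]
[1.2901999846137935, 0.42771632981973484, 0.6656293855289381] [52.69876415819237, -0.14865278138351326, 114.44314904395253]
10.5 [ 0.53978525 -0.32811675  0.03340657] [ 1.79973834e+02 -9.56959607e-02 -1.53398147e+01] [ 0.29188151 -0.42297977  0.4497375 ]
```

View pics/w7.png

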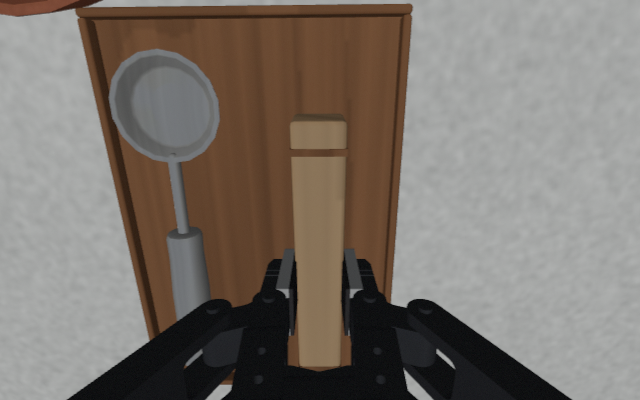

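View pics/s7.png

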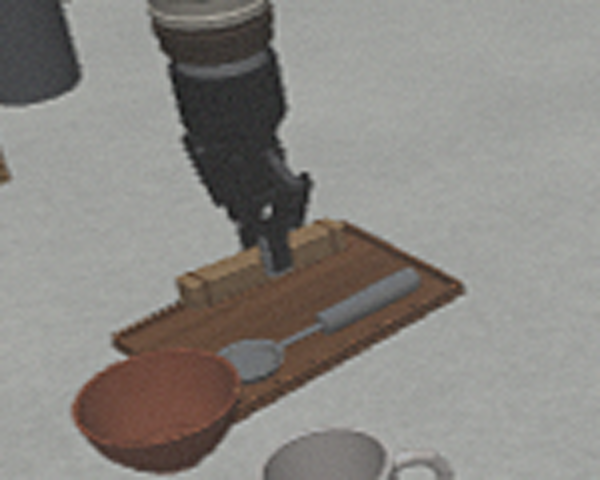

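Emit:
apply_moves:
  targets: [0, 0, -0.3, 0, 0, 0, 0, 0, 0, -0.55, 0, 0, 0, 0, 0, 0, -0.75, 0, 0, 0, 0, 0, 0, -0.75, 0, 0, 0, 0, 0, 0, -0.75, 0, 0, 0, 0]

```text
time: 11.0
ee_pos: [0.5398, -0.3281, 0.01]
tcp_rot: [180.0, -0.1, -15.4]
wrist_force: [1.6, -1.3, 2.6]
opening: 0.0206
```

Emit:
apply_moves:
  targets: [0, 0, -0.05, 0, 0, 0, 0, 0, 0, -0.05, 0, 0, 0, 0, 0, 0, -0.1, 0, 0, 0, 0, 0, 0, -0.1, 0, 0, 0, 0, 0, 0, -0.1, 0, 0, 0, 0]

```text
time: 11.5
ee_pos: [0.5399, -0.3282, 0.0097]
tcp_rot: [180.0, -0.2, -15.4]
wrist_force: [-5.5, 4.1, 24.0]
opening: 0.0206
```

Emit:
apply_moves:
  targets: [0, 0, 0.1, 0, 0, 0, 0, 0, 0, 0.1, 0, 0, 0, 0.46, 0, 0, 0.1, 0, 0, 0, 0.46, 0, 0, 0.1, 0, 0, 0, 0.46, 0, 0, 0.1, 0, 0, 0, 0.46]

```text
time: 12.0
ee_pos: [0.5388, -0.3276, 0.0087]
tcp_rot: [-180.0, 0.1, -15.4]
wrist_force: [0.3, -0.3, -0.1]
opening: 0.0394
```

Emit:
apply_moves:
  targets: [0, 0, 0.3, 0, 0, 0, 0.46, 0, 0, 0.8, 0, 0, 0, 0.46, 0, 0, 2, 0, 0, 0, 0.46, 0, 0, 3.5, 0, 0, 0, 0.46, 0, 0, 5, 0, 0, 0, 0.46]

```text
time: 12.5
ee_pos: [0.5389, -0.3276, 0.1623]
tcp_rot: [180.0, -0.0, -15.4]
wrist_force: [0.9, -0.2, 0.2]
opening: 0.0393
```

```bash
python3 snap.py wrist w8; python3 snap.py scene s8
```

```text
[0.6178527109829919, -0.34840874658400395, 0.3060046559299313] [-18.59796511423136, 0.020495634879027898, -105.38984490615672]
12.55 [ 0.54067854 -0.32873034  0.17115481] [179.82427281  -0.61615419 -15.39362593] [-1.99857378  0.26300998  5.75766456]
[1.2901999846137935, 0.42771632981973484, 0.6656293855289381] [52.69876415819237, -0.14865278138351326, 114.44314904395253]
12.6 [ 0.54122989 -0.32903725  0.16835818] [179.81830112  -0.64228487 -15.39262032] [ 0.0424145  -0.71827333  0.37366574]
```

View pics/w8.png

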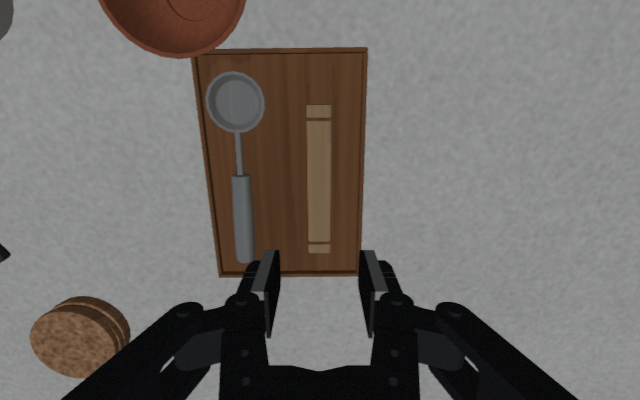

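View pics/s8.png

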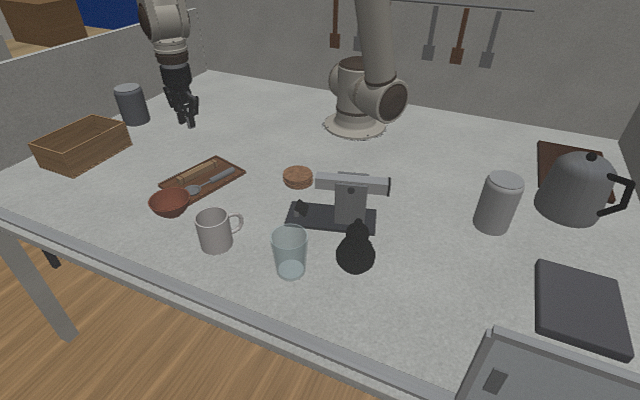

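Emit:
apply_moves:
  targets: [0, 0, 0, 0, 0, 0, 0.46, 0, 0, 0, 0, 0, 0, 0.46, 0, 0, 0, 0, 0, 0, 0.46]

```text
time: 12.9
ee_pos: [0.5386, -0.3274, 0.158]
tcp_rot: [-180.0, 0.1, -15.4]
wrist_force: [-0.2, -0.4, 0.0]
opening: 0.0392
```

```bash
python3 - <<'E'
from h import *
CAL["wrist"]=([318.9713,318.9463,200.3445],[0.617853,-0.348409,0.306005],[-18.598,0.0205,-105.39])
m=(at("wrist",(318.5,105),.026)+at("wrist",(319,253),.026))/2
d=m[:2]-[.5551,-.2967]; a=np.radians(-15.36); print(d@[np.cos(a),np.sin(a)], d@[-np.sin(a),np.cos(a)])
from workcell import bot
print(bot.job_done())
E
```

```text
-0.00492500286905375 -0.03293670122782722
the job is handed in; nothing more can be done
None
```

The muddler is lying flat in the free half of the tray beside the spoon, and I handed the job in at about 12.9 s of the 50 s allowed. The interface gave no verdict.

I pressed the tube's mouth down with the shut fingers until the muddler had slid out to the pad. Then I let the tube come back level and took the muddler by its exposed end. I drew it out, lowered it until it touched the tray floor, released it and raised the arm clear.

**Last checks:**
- **Position:** the wrist camera puts the muddler's centre about 5 mm from the tray's middle lengthwise and 33 mm to −y of its middle line. It lies parallel to the tray.
- **Other things:** the last pictures show the tube level. The spoon and bystanders look unmoved, judged by eye only. The gripper touches nothing.

**Disagreements and limits:**
- **Camera differences:** the top and scene cameras differed by about 7–11 mm on positions, so I relied on the wrist camera.
- **Muddler stand-out:** I measured the muddler standing out about 73 mm instead of the stated 63 mm.
- **Grip:** after drawing it out, the grip was 10–15 mm nearer the muddler's centre than expected. It may have slipped a little in the fingers, or the measurement was off.
- **Set-down force:** the wrist read 24 N as the muddler met the tray floor, firmer than I intended but well below the 120 N wrist limit.

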